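# Put the short vial into the tray with tongs

### The arm

A 7-joint arm with a two-finger parallel gripper is mounted at the origin on a cart in front of the work surface, level with it; the furniture and walls round the work are solid. World frame = base frame: x ahead of the robot, y to its left, z up, the work surface at z = 0. Lengths are in m, angles in rad, forces in N, time in s.
With the tool pointing down it reaches from about 0.4 to 0.9 m from the base axis. Payload 5.5 kg.
Tool frame: the origin (TCP) lies at the very end of the fingers, on their centre line; the grasp point (between the pads) lies 19 mm behind it; z points along the fingers, y is the direction in which the jaws open and shut (so a half turn about z gives the same grasp; the last joint's range is limited). The gripper opens to 85 mm and grips with 20 to 120 N. Pads are 22 mm wide; open, the fingers measure 114 mm over their backs; the gripper's body (76 mm by 85 mm) begins 54 mm behind the grasp point. The pads swing forward as they close: fully open they stand 13 mm farther back than shut.
Start: joints at [1.54, 0.501, -0.427, 1.55, 0.221, 1.138, -0.21], TCP at [0.188, -0.622, 0.231] pointing down, gripper open.
Joint ranges: [-2.88, 2.88], [-0.31, 2.03], [-1.54, 1.56], [0.2, 2.42], [-1.41, 4.55], [0.19, 2.02], [-2.57, 2.57]. Speed limits (rad/s): [2.57, 2.57, 3.14, 3.14, 3.14, 3.14, 3.14].

### API

Orientations are given as a unit quaternion [w, x, y, z].
In Python, from rig import readout, vision, env gives the robot as it stands.
- The arm moves only by the shell command python3 -m creep 'ROWS' [OPENING] [FORCE]. ROWS is JSON, a list of rows, each a list of 6 numbers: the shift along the tool's x, y, z in m, then the turn, a rotation vector about the tool's x, y, z in degrees. A call has 1 to 8 rows; each row is the pose to reach, as a shift and turn from the pose commanded when the call began, along the tool's axes at that moment; what a row does not reach only later rows make up. A row lasts 1/8 s, in which the tool goes at most 62.5 mm and 10.7 degrees, less where a joint would pass 70% of its speed; a pose out of reach is approached as far as the arm can. A call with a gripper value outside its range is refused whole. OPENING is the finger opening in m, from 0 to 0.0854, set as the call begins (- or left out, the last holds). The fingers move at their own pace and stop on an object; FORCE is the grip in N (left out, the last holds). Time passes only in rows, so rows that repeat a pose let the fingers close. It gives the time, the measured TCP pose, the force and the opening at its end, in the units of the state.
- readout.get_obs(): the state, without advancing time (a new reading comes with each control period).
- vision.snapshot(name): name is "scene" or "side" or "wrist"; returns the picture (420x560x3 uint8, red, green, blue); there is no depth.
- vision.camera_model(name): a dict with "K" (3x3 intrinsics, pixels), "k1" (the pictures are not rectified: a ray, as slopes to the right and down, at radius r is drawn at 1 + k1 r^2 times it, then the intrinsics apply), "position" and "orientation" of the camera in the world. Camera axes: x right, y down, z forward; pixel columns grow to the right and rows downward; lengths in m; the calibration is good to about 2 mm. A picture is of the moment at which its call begins: read the wrist's pose just before it. camera_model takes no time and is no camera call; for the wrist camera it gives the pose at the moment of the call.
- env.close_job(): hands the job in, once; it reports no verdict.
The state is a dict: "time": time; "q": joint angles; "qd": joint speeds; "joint_torque": joint torques, N m; "tool_pos": TCP position; "tool_rot": TCP orientation; "force": force on the tool from outside, world axes, zero at the start; "wrist_torque": the same for the moment, N m; "gripper_width": finger opening in m.
Only numpy, scipy, OpenCV 4.12 (cv2) and the standard library are available. Lean on these libraries where they do the work, as an engineer would, in place of code of your own. Each camera call takes 0.05 s, during which the arm holds its last target.

### The job

Take the tongs out of their holder and use them to pick up the short white vial that stands on the worktop, and stand it upright in the empty place of the three-place vial tray. Then stand the tongs back in their holder and let go. Do not touch the vial with the gripper's fingers, and do not knock over the other vials.

Things in the scene. Friction and masses are not known exactly. Their poses are not given: they have to be found in the camera images.
- tongs_grip (a point): Sprung tongs, 90 g, upright in the holder: grip centre, midway between black rubber pads on the jaws' outsides. z up, jaws close along y. Pads: 22 mm wide along x, +-18 mm high; tongs' top 33 mm above. Free, 57 mm wide over the pads; squeezing closes the tips equally, by up to 25 mm. At 52 mm they hold firmly, still open. Outward spring 2.4 N a jaw when free, +0.4 N per mm of that jaw's travel.
- tongs_tip (a point): Point midway between the jaw tips, at their very bottom, 85 mm below the tongs' grip centre; same axes. Each tip pinches with four round rubber nubs, 5 and 15 mm above the bottom, at x = +-6 mm. Between the nubs the gap is 37 mm when free (53 mm outside), 32 mm at 52 mm over the grip pads; round a 20 mm vial the grip pads measure about 38 mm. 10 to 20 N on the pads holds the vial.
- holder_floor (a point): Holder of the tongs: an open-topped aluminium pot on a dark foot, fixed to the worktop, 40 mm high. This point is the centre of its inner floor, 5 mm above the worktop, on which the jaw tips stand. The well is 36 mm along x by 70 mm along y inside; the tongs stand in it with their y along the holder's y. A hood hangs half a metre over the back of the worktop: swing the arm in front of it.
- short_vial_mid (a point): The short white glass vial with a cream cap, 20.4 mm across, 43 mm tall (about 14 g), upright on the worktop. This point is its centre, 21.5 mm above its foot; z points up to the cap. The straight body reaches 34 mm above the foot; the cap is 17 mm across. The taller brown vials are bystanders; nothing else is within 40 mm of this vial's centre.
- free_floor (a point): Empty place of the white vial tray, fixed to the worktop: three square places in a row, cork floors, two of them holding brown vials up to 53 mm tall; which is empty varies. This point is the centre of the empty place's floor, 5 mm above the worktop; y along the row, x across it. Places are 44 mm square inside, 48 mm apart; the walls' top is 12 mm above the worktop.

How it is judged:
By the outcome, as a careful person would: the job done as asked, in the order asked, and still so for the second after the job is handed in, with the robot touching nothing.
It also fails if it takes over 64 s, if anything falls off the work surface, if the arm or the gripper's body presses on something with over 40 N, if the wrist force passes 120 N, or if a joint passes its speed limit or range.

## Working session

There is one attempt and no reset: what is moved stays moved. The work goes in short steps, Python scripts to look and compute and a shell command to move; the robot and the scene stay as the last step left them, time stands still between calls to the robot, and variables do not carry over. Pictures are saved under pics/ and viewed, and the job is handed in when it is done.

```bash
ls; mkdir -p pics
python3 - <<'E'
from rig import readout, vision, env
import cv2
o=readout.get_obs()
for k in o: print(k,o[k])
for n in ("scene","side","wrist"):
    print(n,vision.camera_model(n))
    cv2.imwrite(f"pics/{n}0.png",vision.snapshot(n)[:,:,::-1])
E
```

```text
pics
time 0.0
q [ 1.54022494  0.50185381 -0.42674591  1.5514708   0.22081614  1.13829278
 -0.21032912]
qd [ 0.00057933  0.00130593 -0.00085686  0.0002137  -0.00243622  0.00047285
 -0.00015615]
joint_torque [-6.52959926e-06 -5.69518018e+01 -5.81610247e+00 -2.80939972e+01
  1.06871614e-02  1.18358820e-02  3.42647255e-06]
tool_pos [ 0.18793972 -0.62150259  0.23024296]
tool_rot [-9.76054259e-04  9.89231424e-01  1.46356487e-01 -1.28535632e-04]
force [0.0692007  0.17637755 0.55024012]
wrist_torque [ 0.03397303 -0.01336373  0.02527403]
gripper_width 0.08528131688665151
scene {'K': array([[465.54819045,   0.        , 280.910537  ],
       [  0.        , 465.54819045, 213.87841803],
       [  0.        ,   0.        ,   1.        ]]), 'k1': 0.020855894103774607, 'position': array([-0.07396628,  0.10153407,  0.98874081]), 'orientation': array([ 0.17073558, -0.62892013,  0.73394809, -0.19138711])}
side {'K': array([[383.63773873,   0.        , 276.11328725],
       [  0.        , 383.63773873, 207.59494572],
       [  0.        ,   0.        ,   1.        ]]), 'k1': -0.06651499636999202, 'position': array([ 0.36841449, -0.76995721,  0.53930605]), 'orientation': array([-0.49306192,  0.86877   , -0.04091253,  0.0213259 ])}
wrist {'K': array([[313.97753338,   0.        , 276.65274847],
       [  0.        , 313.97753338, 207.03608564],
       [  0.        ,   0.        ,   1.        ]]), 'k1': -0.045564918094556255, 'position': array([ 0.26665033, -0.59869774,  0.37265394]), 'orientation': array([ 0.12995057,  0.79232752, -0.58798762, -0.09798217])}
```

View pics/scene0.png

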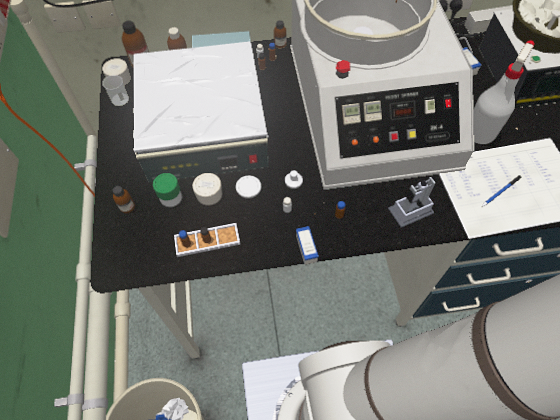

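View pics/side0.png

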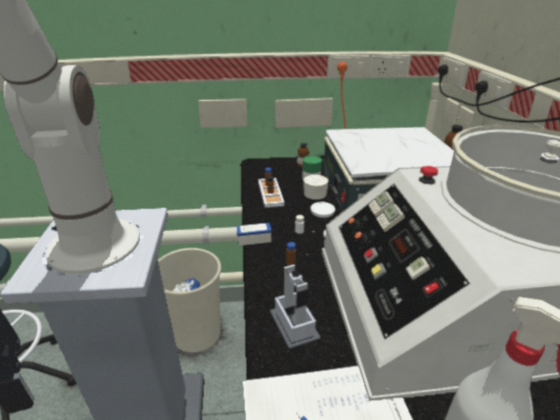

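View pics/wrist0.png

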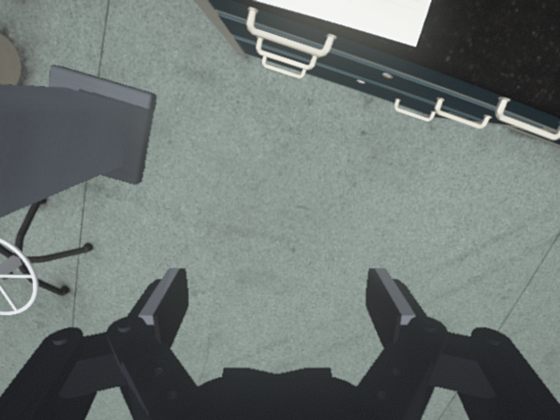

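The scene view shows the holder with the tongs at about (412,207), the short vial at (287,205), and a brown vial at (340,210). The tray is at (207,239), with its right-hand place empty at (228,236). Next I'll zoom in.

```bash
cat > h.py <<'E'
from rig import readout, vision, env
import numpy as np, cv2
from scipy.spatial.transform import Rotation as R
def rot(q): return R.from_quat([q[1],q[2],q[3],q[0]])
def ray(m,px):
    p=np.asarray(px,float).reshape(-1,2); K=m['K']
    d=np.array([m['k1'],0,0,0.])
    u=cv2.undistortPoints(p.reshape(-1,1,2),K,d).reshape(-1,2)
    v=rot(m['orientation']).apply(np.c_[u,np.ones(len(u))])
    return m['position'],v
def onplane(m,px,z):
    c,v=ray(m,px); t=(z-c[2])/v[:,2]
    return c+v*t[:,None]
def proj(m,P):
    P=np.asarray(P,float).reshape(-1,3)
    c=rot(m['orientation']).inv().apply(P-m['position'])
    s=c[:,:2]/c[:,2:]; r2=(s**2).sum(1,keepdims=True)
    s=s*(1+m['k1']*r2); K=m['K']
    return s*[K[0,0],K[1,1]]+K[:2,2]
def tri(obs):
    A=np.zeros((3,3));b=np.zeros(3)
    for m,px in obs:
        c,v=ray(m,px); v=v[0]/np.linalg.norm(v[0]); M=np.eye(3)-np.outer(v,v); A+=M;b+=M@c
    return np.linalg.solve(A,b)
def crop(src,x0,y0,x1,y1,s,dst):
    im=cv2.imread(src)[y0:y1,x0:x1]; im=cv2.resize(im,None,fx=s,fy=s,interpolation=cv2.INTER_CUBIC); cv2.imwrite(dst,im)
E
python3 - <<'E'
from h import *
a=cv2.imread('pics/scene0.png');b=cv2.imread('pics/side0.png')
f=lambda i,x,y,w,h,s:cv2.resize(i[y:y+h,x:x+w],None,fx=s,fy=s,interpolation=cv2.INTER_CUBIC)
cv2.imwrite('pics/c1.png',f(a,380,165,70,60,10))
cv2.imwrite('pics/c2.png',f(a,165,165,200,100,4))
cv2.imwrite('pics/c3.png',f(b,240,150,100,200,3))
m=vision.camera_model('scene')
print(onplane(m,[[287,208],[340,216],[228,236],[412,212]],0))
E
```

```text
[[ 0.49959257  0.00886269  0.        ]
 [ 0.45709967 -0.11503486  0.        ]
 [ 0.44514089  0.15989124  0.        ]
 [ 0.44071879 -0.29047237  0.        ]]
```

View pics/c1.png

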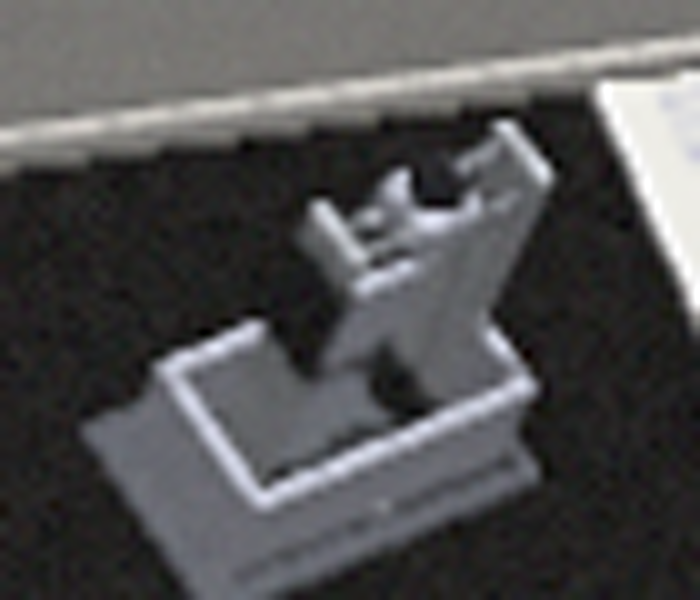

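View pics/c2.png

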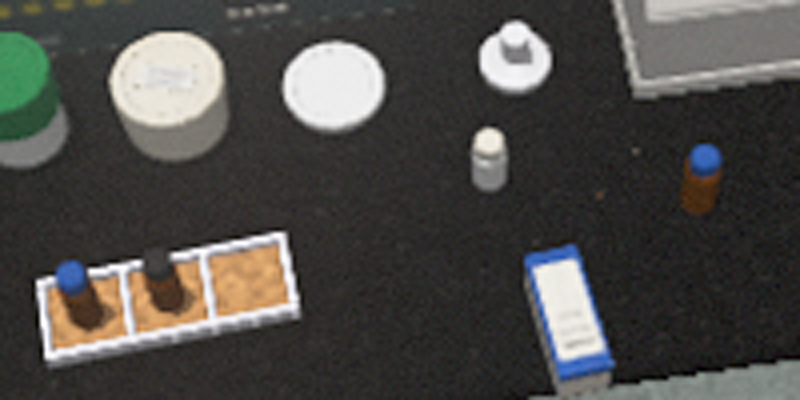

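View pics/c3.png

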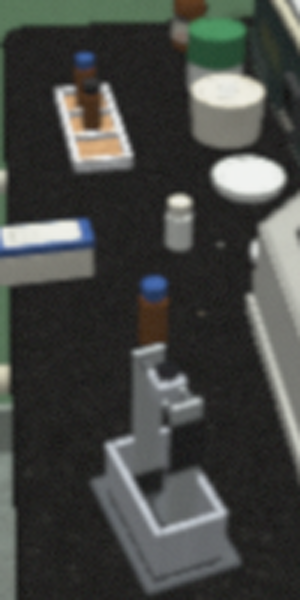

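Run:
```python
from h import *
m=vision.camera_model('scene'); s=vision.camera_model('side')
g=lambda P,k,x,y:(np.array(P)+.5)/k-.5+[x,y]
P=onplane(m,g([[162,368],[262,502],[536,385]],10,380,165),.04)
print(P)
a=P[0]-P[1];b=P[2]-P[1];print(np.linalg.norm(a),np.linalg.norm(b),np.degrees(np.arctan2(a[1],a[0])),np.degrees(np.arctan2(b[1],b[0])),'centre',(P[0]+P[2])/2)
Q=onplane(s,g([[108,440],[158,530],[225,512]],3,240,150),.04)
print(Q,'c',(Q[0]+Q[2])/2)
# tongs top corners z .123
T=onplane(m,g([[320,200],[365,290],[505,122],[550,180]],10,380,165),.123);print(T,T.mean(0))
# vial cap top z .043
print('vial',onplane(m,g([[488,138]],4,165,165),.043),onplane(s,g([[179,200]],3,240,150),.043), onplane(s,g([[179,246]],3,240,150),0))
# tray corners z .012
C=onplane(m,g([[36,285],[286,233],[300,312],[48,360]],4,165,165),.012);print(C,C.mean(0))
for i in range(4): d=C[(i+1)%4]-C[i];print(np.linalg.norm(d),np.degrees(np.arctan2(d[1],d[0])))
print(onplane(m,g([[248,282]],4,165,165),.005))
D=onplane(s,g([[54,90],[104,85],[132,160],[76,168]],3,240,150),.012);print('side tray',D,D.mean(0))
```

```text
[[ 0.45409353 -0.24514888  0.04      ]
 [ 0.41500145 -0.25816796  0.04      ]
 [ 0.43574297 -0.3306915   0.04      ]]
0.041203002540454475 0.07543125642613459 18.419632501393327 -74.03961963865908 centre [ 0.44491825 -0.28792019  0.04      ]
[[ 0.41371827 -0.25351805  0.04      ]
 [ 0.43506522 -0.32723526  0.04      ]
 [ 0.47471214 -0.31781048  0.04      ]] c [ 0.4442152  -0.28566427  0.04      ]
[[ 0.44454091 -0.2608586   0.123     ]
 [ 0.42029609 -0.26376749  0.123     ]
 [ 0.45814961 -0.30726385  0.123     ]
 [ 0.4416654  -0.31228311  0.123     ]] [ 0.441163   -0.28604326  0.123     ]
vial [[0.49900074 0.00992547 0.043     ]] [[0.49564687 0.01067458 0.043     ]] [[0.4964068  0.00752137 0.        ]]
[[0.45916103 0.28574835 0.012     ]
 [0.47090534 0.13663732 0.012     ]
 [0.41730917 0.13398524 0.012     ]
 [0.40933938 0.28071196 0.012     ]] [0.43917873 0.20927072 0.012     ]
0.14957282418693452 -85.49655493993774
0.0536617481440389 -177.16716806895283
0.14694301070988625 93.10909269893078
0.05007556033664716 5.772329008419374
[[0.44534703 0.16260216 0.005     ]]
side tray [[0.4072344  0.28021282 0.012     ]
 [0.45890425 0.28652058 0.012     ]
 [0.47080637 0.13145689 0.012     ]
 [0.41902798 0.12213065 0.012     ]] [0.43899325 0.20508024 0.012     ]
```

```bash
python3 -m creep '[[0.035,-0.031,-0.01,0,0,0],[0.07,-0.062,-0.02,0,0,0],[0.105,-0.093,-0.02,0,0,0],[0.14,-0.124,-0.02,0,0,0],[0.175,-0.155,-0.02,0,0,0],[0.21,-0.186,-0.02,0,0,0],[0.245,-0.217,-0.02,0,0,0],[0.28,-0.247,-0.02,0,0,0]]'
python3 -m creep '[[0,0,0,0,0,0],[0,0,0,0,0,0]]'
python3 - <<'E'
from h import *
o=readout.get_obs();print(o['tool_pos'],o['tool_rot'],o['q'])
m=vision.camera_model('wrist')
im=vision.snapshot('wrist');cv2.imwrite('pics/w1.png',im[:,:,::-1]);np.save('w1.npy',m,allow_pickle=True)
print(proj(m,[[.4446,-.287,.04],[.441,-.286,.123]]))
E
```

```text
time: 1.15
tool_pos: [0.3852, -0.3032, 0.2513]
tool_rot: [0.0, 0.989, 0.146, -0.0]
force: [0.3, -0.5, 0.5]
gripper_width: 0.0856
time: 1.4
tool_pos: [0.3843, -0.305, 0.2512]
tool_rot: [0.0, 0.989, 0.146, -0.0]
force: [-1.0, -0.6, -0.1]
gripper_width: 0.0855
[ 0.38433706 -0.30499621  0.25118829] [ 1.17836561e-04  9.89213869e-01  1.46478064e-01 -2.89667252e-04] [ 1.17141203  0.20977588 -0.62735246  1.91324206  0.14104777  1.06220921
 -0.79129313]
[[276.46534329 119.22498981]
 [273.98257738 128.58616622]]
```

View pics/w1.png

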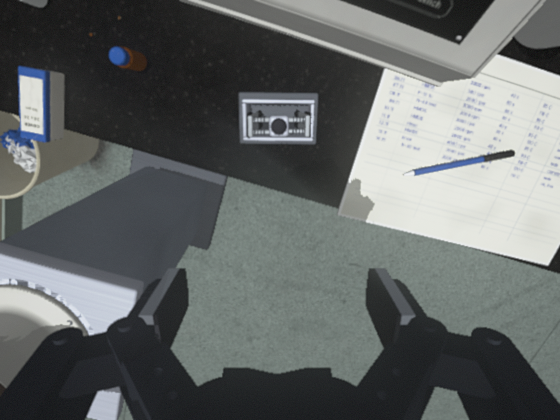

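The wrist view shows the holder centred near (278,118), and the tongs in it are already well aligned with the tool. I'll enlarge that area to measure it.

Run:
```python
from h import *
crop('pics/w1.png',230,85,326,150,8,'pics/w1c.png')
```

```text
(no output)
```

View pics/w1c.png

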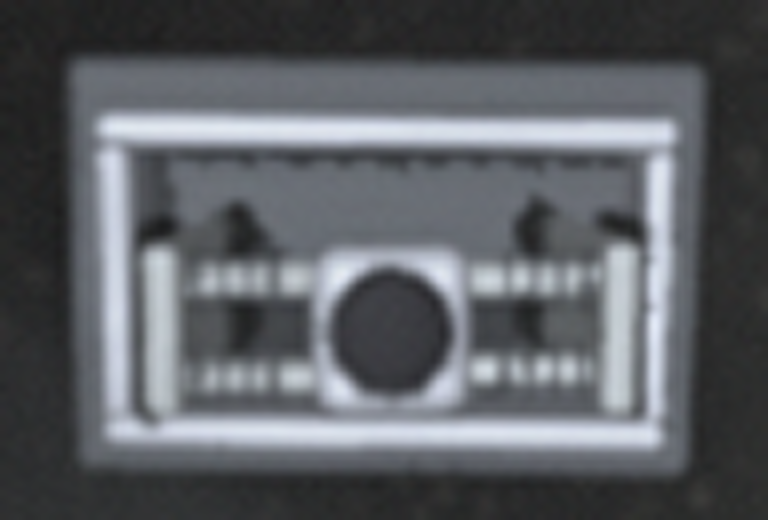

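Run:
```python
from h import *
m=np.load('w1.npy',allow_pickle=True).item()
g=lambda P:(np.array(P)+.5)/8-.5+[230,85]
tr=R.from_quat([0.989213869,0.146478064,-0.00029,0.000118])
tp=np.array([.38434,-.30500,.25119])
for nm,P,z in (('rim',[[98,116],[677,119],[663,446],[105,440]],.04),('tongs',[[145,240],[637,240],[637,412],[145,415]],.123),('disc',[[391,330]],.12),('foot',[[70,62],[706,68],[686,472],[82,468]],.003)):
    W=onplane(m,g(P),z); T=tr.inv().apply(W-tp)
    print(nm,W.mean(0),'tool',T.mean(0)); print(T[:,:2])
```

```text
rim [ 0.44432871 -0.28858653  0.04      ] tool [0.06229951 0.001644   0.21115239]
[[ 0.08405956 -0.03687592]
 [ 0.08366035  0.04060257]
 [ 0.04031881  0.04017735]
 [ 0.04115934 -0.03732798]]
tongs [ 0.4445269 -0.2888402  0.123    ] tool [0.0623652  0.00195656 0.12815238]
[[ 0.07124811 -0.02358501]
 [ 0.07123997  0.02747849]
 [ 0.05363872  0.02801657]
 [ 0.053334   -0.02408383]]
disc [ 0.44405506 -0.28900081  0.12      ] tool [0.06186889 0.00197309 0.13115268]
[[0.06186889 0.00197309]]
foot [ 0.44396142 -0.2888511   0.003     ] tool [0.06189382 0.00178529 0.24815266]
[[ 0.09188672 -0.04467716]
 [ 0.09102975  0.04880947]
 [ 0.03201425  0.04799689]
 [ 0.03264457 -0.04498803]]
```

```bash
python3 -m creep '[[0.031,0.001,0,0,0,0],[0.062,0.002,0,0,0,0],[0.062,0.002,0.04,0,0,0],[0.062,0.002,0.08,0,0,0],[0.062,0.002,0.12,0,0,0],[0.062,0.002,0.15,0,0,0],[0.062,0.002,0.181,0,0,0],[0.062,0.002,0.181,0,0,0]]'
python3 -m creep '[[0,0,0,0,0,0],[0,0,0,0,0,0],[0,0,0,0,0,0],[0,0,0,0,0,0]]' 0.052 20
python3 - <<'E'
from h import *
o=readout.get_obs();print(o['tool_pos'],o['tool_rot'],o['q'])
im=vision.snapshot('wrist');cv2.imwrite('pics/w2.png',im[:,:,::-1])
E
```

```text
time: 2.45
tool_pos: [0.4419, -0.2889, 0.0679]
tool_rot: [-0.002, 0.989, 0.145, -0.002]
force: [0.3, 0.8, 1.0]
gripper_width: 0.0855
time: 2.95
tool_pos: [0.4458, -0.2894, 0.072]
tool_rot: [0.001, 0.989, 0.146, 0.001]
force: [-0.6, -0.0, 5.7]
gripper_width: 0.0523
[ 0.44578291 -0.28941446  0.07198486] [0.00121048 0.98923564 0.14632289 0.00099406] [ 0.95726714  0.53789332 -0.53812184  1.9654479   0.40096146  0.7405488
 -1.09592293]
```

View pics/w2.png

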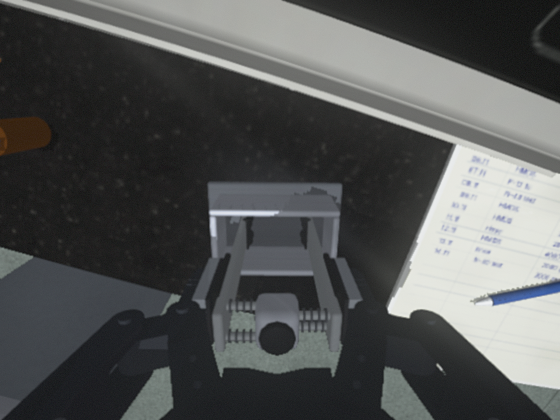

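The tongs are gripped at 52.3 mm. I'll lift them straight up and check for slip.

```bash
python3 -m creep '[[0,0,-0.02,0,0,0],[0,0,-0.05,0,0,0],[0,0,-0.09,0,0,0],[0,0,-0.13,0,0,0],[0,0,-0.15,0,0,0],[0,0,-0.15,0,0,0],[0,0,-0.15,0,0,0]]'
python3 - <<'E'
from h import *
m=vision.camera_model('scene'); s=vision.camera_model('side')
o=readout.get_obs();print(o['tool_pos'],o['tool_rot'],o['force'])
for n in('wrist','side'):cv2.imwrite(f'pics/{n}3.png',vision.snapshot(n)[:,:,::-1])
g=lambda P,k,x,y:(np.array(P)+.5)/k-.5+[x,y]
print('neighbour base',onplane(m,g([[168,304]],4,165,165),.005),'flask',onplane(m,g([[515,72]],4,165,165),0),'oven front',onplane(m,[[140,175],[268,165]],0),'spinner',onplane(m,[[330,187]],0))
E
```

```text
time: 3.88
tool_pos: [0.444, -0.2884, 0.22]
tool_rot: [-0.0, 0.989, 0.146, -0.0]
force: [-0.6, 0.5, -1.3]
gripper_width: 0.0521
[ 0.44400295 -0.28839693  0.21999849] [-1.03806791e-04  9.89231788e-01  1.46356882e-01 -3.49707301e-04] [-0.57778649  0.52033512 -1.28872267]
neighbour base [[0.43818504 0.21058968 0.005     ]] flask [[ 5.70935670e-01 -1.88863876e-02  1.11022302e-16]] oven front [[0.65587673 0.36680775 0.        ]
 [0.63545284 0.03731225 0.        ]] spinner [[ 5.43345714e-01 -1.08018153e-01  1.11022302e-16]]
```

View pics/wrist3.png

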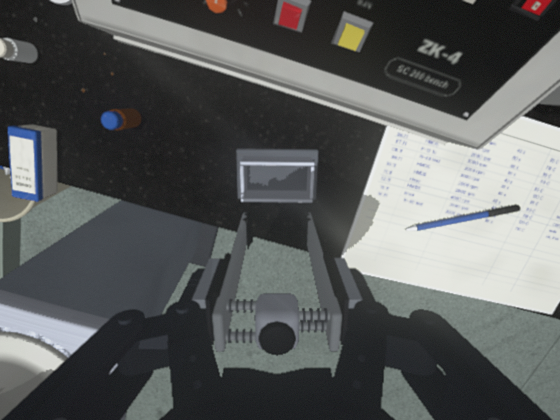

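View pics/side3.png

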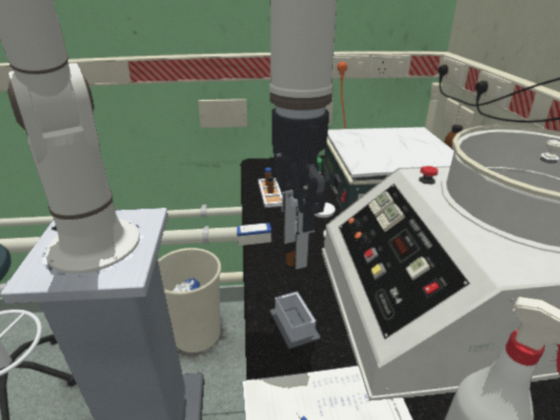

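The tongs came out cleanly: both jaws hang vertically in the side and wrist views. Now I'll move toward the vial and turn the tool square.

```bash
python3 -m creep '[[0.009,-0.035,0,0,0,3],[0.018,-0.07,0,0,0,6],[0.027,-0.105,0,0,0,9],[0.036,-0.14,0,0,0,12],[0.045,-0.175,0,0,0,15],[0.054,-0.21,0,0,0,17],[0.063,-0.245,0,0,0,17],[0.069,-0.281,0,0,0,17]]'
python3 -m creep '[[0,0,0,0,0,0],[0,0,0,0,0,0],[0,0,0,0,0,0]]'
python3 - <<'E'
from h import *
o=readout.get_obs();print(o['tool_pos'],o['tool_rot'],o['q'])
m=vision.camera_model('wrist')
im=vision.snapshot('wrist');cv2.imwrite('pics/w4.png',im[:,:,::-1]);np.save('w4.npy',m,allow_pickle=True)
E
```

```text
time: 4.97
tool_pos: [0.4286, 0.0017, 0.2196]
tool_rot: [-0.0, 1.0, -0.001, -0.001]
force: [0.4, 0.9, -0.9]
gripper_width: 0.052
time: 5.35
tool_pos: [0.4292, -0.0007, 0.22]
tool_rot: [-0.0, 1.0, -0.002, -0.0]
force: [-0.0, 0.7, -0.8]
gripper_width: 0.0523
[ 0.42921483 -0.00065917  0.21996357] [-7.22131987e-05  9.99997258e-01 -2.31307948e-03 -3.57086855e-04] [ 0.68958843  0.14361398 -0.80161627  2.07652315  0.12478674  0.96916937
 -1.75322723]
```

View pics/w4.png

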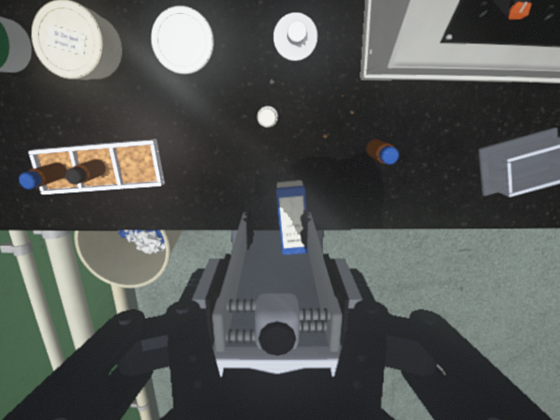

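The vial shows as a circle at about (267,117), the empty tray place is at (137,163), and the blue box is at (290,215). Next I'll measure both targets and the tips.

Run:
```python
from h import *
a=cv2.imread('pics/w4.png')
f=lambda x,y,w,h,s:cv2.resize(a[y:y+h,x:x+w],None,fx=s,fy=s,interpolation=cv2.INTER_CUBIC)
A=f(240,95,60,45,9);B=f(20,130,150,70,5);C=f(220,190,120,90,6)
cv2.imwrite('pics/w4a.png',A);cv2.imwrite('pics/w4b.png',B);cv2.imwrite('pics/w4c.png',C)
m=np.load('w4.npy',allow_pickle=True).item()
sub=a[95:140,240:300]; g=cv2.cvtColor(sub,6); 
n,l,st,ce=cv2.connectedComponentsWithStats((g>90).astype(np.uint8))
for i in range(1,n):
    if st[i,4]>60:
        print(st[i],ce[i]+[240,95]);
```

```text
[ 17  11  21  22 370] [267.08918919 116.22162162]
```

View pics/w4a.png

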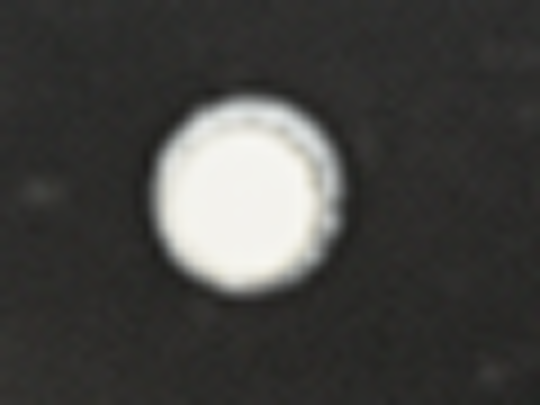

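View pics/w4b.png

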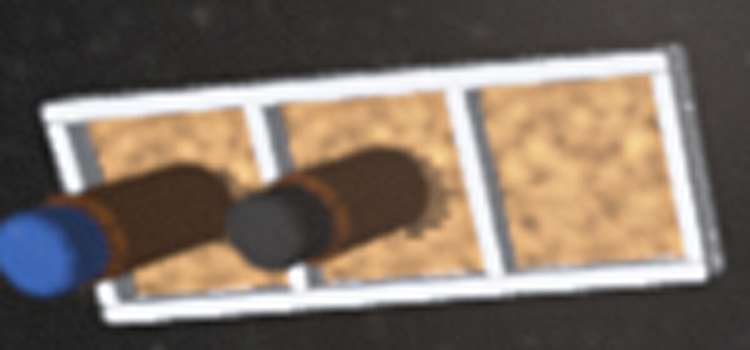

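View pics/w4c.png

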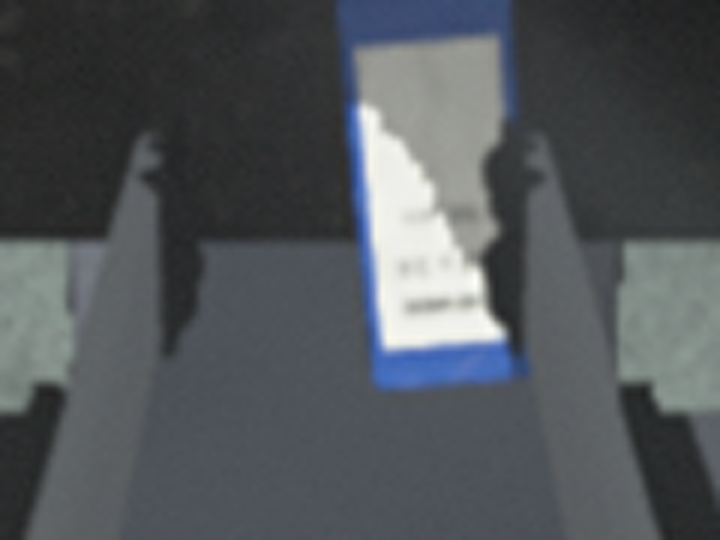

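Run:
```python
from h import *
m=np.load('w4.npy',allow_pickle=True).item()
tp=np.array([.42921,-.00066,.21996]);tr=R.from_quat([.9999972,-.002313,-.000357,-.000072])
def out(n,px,z):
    W=onplane(m,px,z);print(n,W.round(4).tolist(),'mean',W.mean(0).round(4),'tool',tr.inv().apply(W.mean(0)-tp).round(4));return W
g=lambda P,k,x,y:(np.array(P)+.5)/k-.5+[x,y]
out('cap',g([[240,208]],9,240,95),.043)
out('body',g([[250,195]],9,240,95),.034)
W=out('place',g([[467,90],[655,75],[688,262],[505,270]],5,20,130),.012)
for i in range(4):
    d=W[(i+1)%4]-W[i];print(np.linalg.norm(d),np.degrees(np.arctan2(d[1],d[0])))
T=out('trayouter',g([[42,104],[668,48],[708,280],[105,322]],5,20,130),.012)
for i in range(4):
    d=T[(i+1)%4]-T[i];print(np.linalg.norm(d),np.degrees(np.arctan2(d[1],d[0])))
out('nb base front',g([[400,190]],5,20,130),.005)
print(proj(m,tp+tr.apply([[.011,-.024,.067],[.011,.024,.067],[.011,-.016,.067],[.011,.016,.067]])))
out('box top',[[277,181],[303,179]],.03)
out('flask',[[295,37]],0.0)
```

```text
cap [[0.4956, 0.0086, 0.043]] mean [0.4956 0.0086 0.043 ] tool [ 0.0665 -0.0096  0.1769]
body [[0.4966, 0.0078, 0.034]] mean [0.4966 0.0078 0.034 ] tool [ 0.0675 -0.0087  0.1859]
place [[0.4636, 0.1822, 0.012], [0.4664, 0.1389, 0.012], [0.4235, 0.1367, 0.012], [0.4219, 0.1802, 0.012]] mean [0.4439 0.1595 0.012 ] tool [ 0.014  -0.1602  0.208 ]
0.043432559802624095 -86.35505980893561
0.042949652861707786 -177.12022852060232
0.043490869815660374 92.05524383689558
0.04174383714502166 2.800602702737511
trayouter [[0.4621, 0.2833, 0.012], [0.4723, 0.1352, 0.012], [0.4192, 0.1326, 0.012], [0.4101, 0.2808, 0.012]] mean [0.4409 0.208  0.012 ] tool [ 0.0109 -0.2087  0.208 ]
0.1484455251375031 -86.0848250784582
0.05318293127494867 -177.15717458443726
0.14847444621414033 93.51105813874617
0.052136399496839445 2.793567872459426
nb base front [[0.4396, 0.2059, 0.005]] mean [0.4396 0.2059 0.005 ] tool [ 0.0096 -0.2066  0.215 ]
[[241.57023198 207.1475257 ]
 [309.71722753 207.13741664]
 [252.91917421 207.1458739 ]
 [298.36407032 207.13913251]]
box top [[0.4283, -0.0017, 0.03], [0.4304, -0.0299, 0.03]] mean [ 0.4294 -0.0158  0.03  ] tool [0.0004 0.0151 0.19  ]
flask [[0.5751, -0.0211, 0.0]] mean [ 0.5751 -0.0211  0.    ] tool [0.1461 0.0198 0.2199]
```

```bash
python3 -m creep '[[0.034,-0.005,0,0,0,0],[0.067,-0.009,0,0,0,0],[0.067,-0.009,0.03,0,0,0],[0.067,-0.009,0.06,0,0,0],[0.067,-0.009,0.093,0,0,0],[0.067,-0.009,0.093,0,0,0],[0.067,-0.009,0.093,0,0,0]]'
python3 - <<'E'
from h import *
o=readout.get_obs();print(o['tool_pos'],o['tool_rot'],o['force'])
for n in('wrist','side','scene'):
    cv2.imwrite(f'pics/{n}5.png',vision.snapshot(n)[:,:,::-1])
crop('pics/side5.png',260,180,340,260,6,'pics/side5c.png');crop('pics/scene5.png',240,150,340,240,6,'pics/scene5c.png')
E
```

```text
time: 6.28
tool_pos: [0.4971, 0.009, 0.1282]
tool_rot: [-0.0, 1.0, -0.002, 0.0]
force: [0.2, 0.1, -0.2]
gripper_width: 0.0522
[0.49708776 0.00896721 0.12815252] [-1.17536349e-04  9.99998310e-01 -1.77618297e-03  4.59365197e-04] [ 0.23757077  0.14686124 -0.15036255]
```

View pics/wrist5.png

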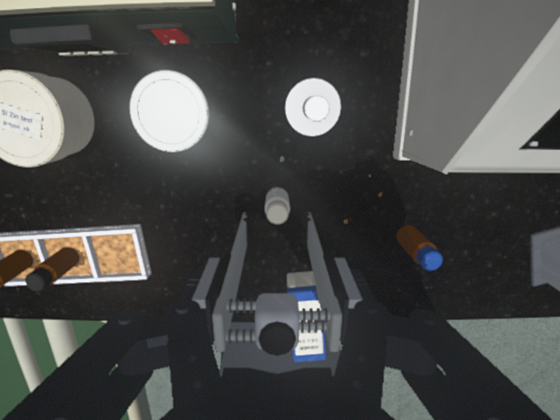

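View pics/side5c.png

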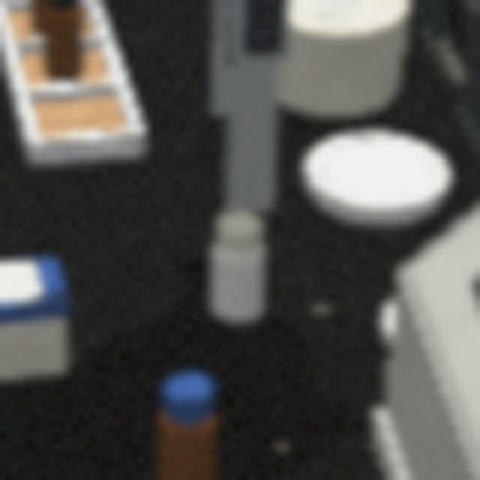

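View pics/scene5c.png

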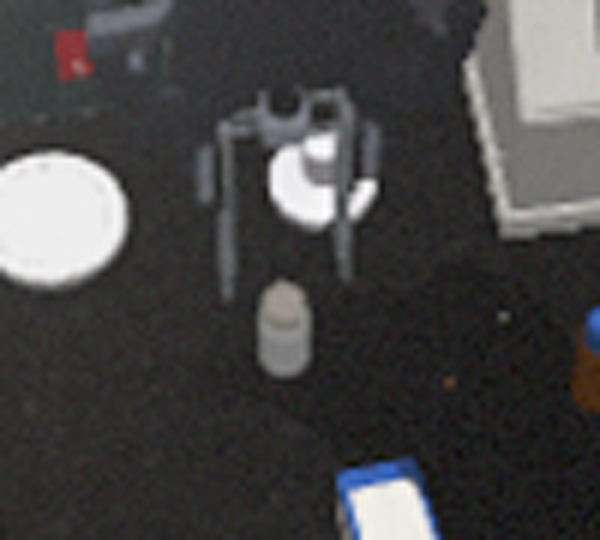

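Run:
```python
from h import *
s=vision.camera_model('side');c=vision.camera_model('scene')
t=np.array([.4971,.009,.1282])
g=lambda P,k,x,y:(np.array(P)+.5)/k-.5+[x,y]
for x in(-.011,.011):
  for y in(-.024,.024):
    P=t+[x,y,-.067]; print(x,y,(proj(s,P)-[260,180])*6+2.5,(proj(c,P)-[240,150])*6+2.5)
print('vial foot proj',(proj(s,[.496,.008,0])-[260,180])*6,(proj(s,[.496,.008,.043])-[260,180])*6,(proj(c,[.496,.008,.043])-[240,150])*6)
```

```text
-0.011 -0.024 [[225.04811422 217.1487488 ]] [[350.66009338 292.15097428]]
-0.011 0.024 [[208.75055442 155.07667947]] [[228.8240275  308.64092247]]
0.011 -0.024 [[280.69425014 214.23499422]] [[341.2317398  245.10836639]]
0.011 0.024 [[262.01420358 152.41394369]] [[220.56723428 261.30116987]]
vial foot proj [[234.85962689 309.40212669]] [[237.81748047 221.46272698]] [[285.73204744 300.47582875]]
```

Tips line up with the vial in both views, within about 1 mm, and sit about 2 mm higher than assumed. I'll descend 48 mm and close.

```bash
python3 -m creep '[[0,0,0.01,0,0,0],[0,0,0.02,0,0,0],[0,0,0.03,0,0,0],[0,0,0.04,0,0,0],[0,0,0.048,0,0,0],[0,0,0.048,0,0,0],[0,0,0.048,0,0,0]]'
python3 - <<'E'
from h import *
for n in('wrist','side'):
    cv2.imwrite(f'pics/{n}6.png',vision.snapshot(n)[:,:,::-1])
crop('pics/side6.png',260,180,340,260,6,'pics/side6c.png')
E
```

```text
time: 7.3
tool_pos: [0.4966, 0.0093, 0.0794]
tool_rot: [-0.0, 1.0, -0.001, 0.0]
force: [0.4, 0.2, -0.7]
gripper_width: 0.0523
```

View pics/wrist6.png

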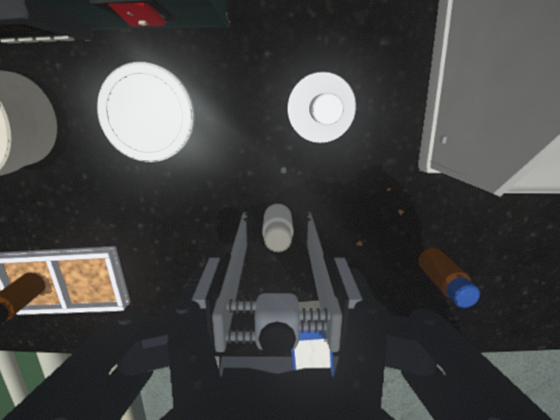

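View pics/side6c.png

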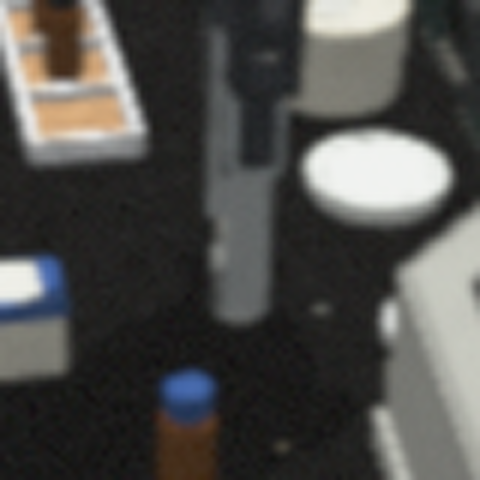

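The vial stands centred between the jaws at (277,218) in the wrist view. I'll close the tongs at 20 N.

```bash
python3 -m creep '[[0,0,0,0,0,0],[0,0,0,0,0,0],[0,0,0,0,0,0],[0,0,0,0,0,0],[0,0,0,0,0,0]]' 0.03 20
python3 -m creep '[[0,0,-0.01,0,0,0],[0,0,-0.02,0,0,0],[0,0,-0.03,0,0,0],[0,0,-0.03,0,0,0]]'
python3 - <<'E'
from h import *
o=readout.get_obs();print(o['tool_pos'],o['tool_rot'],o['force'])
for n in('wrist','side','scene'):
    cv2.imwrite(f'pics/{n}7.png',vision.snapshot(n)[:,:,::-1])
crop('pics/side7.png',260,160,340,260,6,'pics/side7c.png')
E
```

```text
time: 8.02
tool_pos: [0.4968, 0.0091, 0.0796]
tool_rot: [0.0, 1.0, -0.001, 0.0]
force: [0.6, -0.8, 3.5]
gripper_width: 0.0355
time: 8.52
tool_pos: [0.4971, 0.0091, 0.1104]
tool_rot: [0.0, 1.0, -0.002, 0.001]
force: [0.1, 0.8, -1.7]
gripper_width: 0.0354
[0.49709943 0.00911699 0.11036854] [ 1.30078462e-04  9.99998290e-01 -1.54875709e-03  1.00202051e-03] [ 0.13894161  0.76137297 -1.68567762]
```

View pics/wrist7.png

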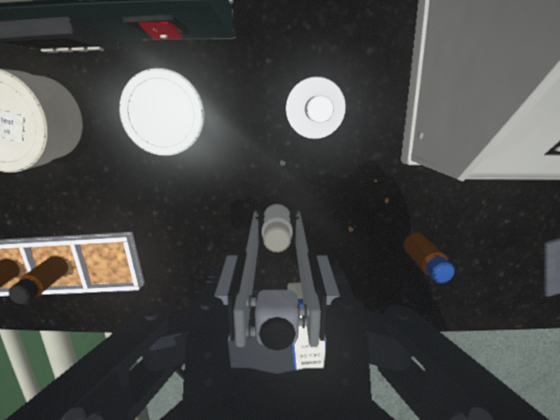

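View pics/side7c.png

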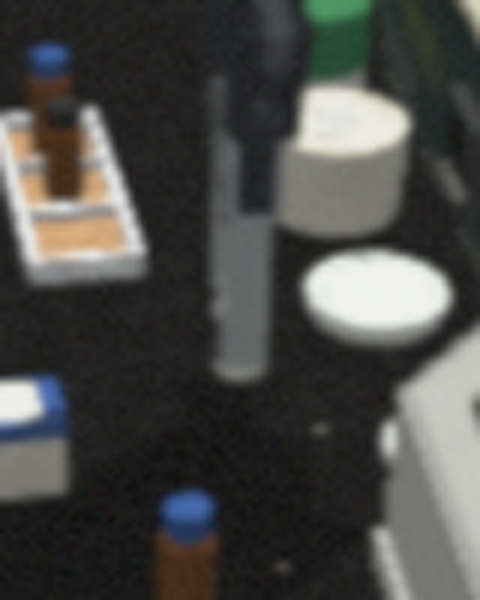

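The vial is lifted: the jaw bottom is at row 380, and nothing remains at its old place at row 429. The opening is 35.5 mm. I'll carry it to above the empty place.

```bash
python3 -m creep '[[0,0,-0.03,0,0,0],[-0.01,-0.03,-0.03,0,0,0],[-0.02,-0.06,-0.03,0,0,0],[-0.031,-0.09,-0.03,0,0,0],[-0.042,-0.12,-0.03,0,0,0],[-0.052,-0.151,-0.03,0,0,0],[-0.052,-0.151,-0.03,0,0,0],[-0.052,-0.151,-0.03,0,0,0]]'
python3 - <<'E'
from h import *
o=readout.get_obs();print(o['tool_pos'],o['tool_rot'],o['force'])
for n in('wrist','side','scene'):
    cv2.imwrite(f'pics/{n}8.png',vision.snapshot(n)[:,:,::-1])
crop('pics/side8.png',240,130,330,220,6,'pics/side8c.png')
crop('pics/scene8.png',160,170,270,260,6,'pics/scene8c.png')
s=vision.camera_model('side');c=vision.camera_model('scene')
P=o['tool_pos']+[-.001,-.0005,-.0795]
print(P,(proj(s,P)-[240,130])*6,(proj(c,P)-[160,170])*6)
E
```

```text
time: 9.68
tool_pos: [0.4447, 0.1597, 0.139]
tool_rot: [0.0, 1.0, -0.001, -0.0]
force: [1.7, -0.8, -1.5]
gripper_width: 0.0356
[0.4447025  0.15970309 0.13897836] [ 3.41424089e-04  9.99998926e-01 -1.39740970e-03 -2.79587614e-04] [ 1.70067283 -0.80436919 -1.49320873]
[0.4437025  0.15920309 0.05947836] [[196.78599645 320.1296562 ]] [[393.11513716 327.68097077]]
```

View pics/wrist8.png

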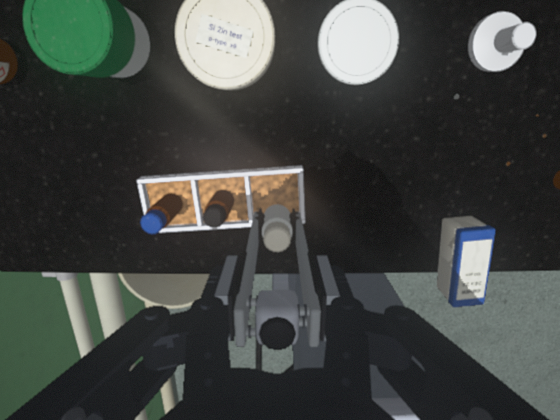

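View pics/side8c.png

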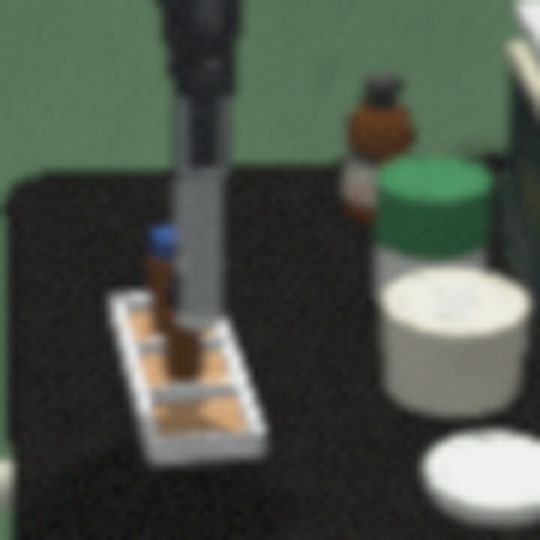

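View pics/scene8c.png

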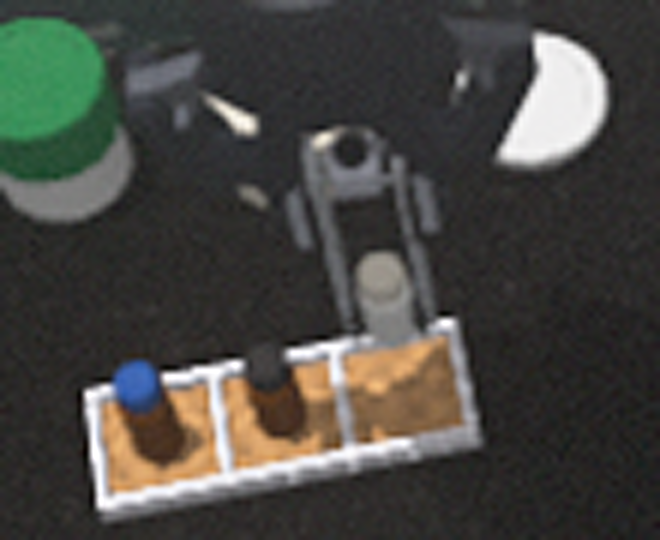

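Vial is vertical and its foot matches the prediction in both views (side 197,320; scene 393,330). I'll lower it to the cork.

```bash
python3 -m creep '[[0,0,0.01,0,0,0],[0,0,0.02,0,0,0],[0,0,0.03,0,0,0],[0,0,0.04,0,0,0],[0,0,0.046,0,0,0],[0,0,0.05,0,0,0],[0,0,0.054,0,0,0],[0,0,0.054,0,0,0]]'
python3 - <<'E'
from h import *
o=readout.get_obs();print(o['tool_pos'],o['force'])
for n in('wrist','side','scene'):
    cv2.imwrite(f'pics/{n}9.png',vision.snapshot(n)[:,:,::-1])
crop('pics/side9.png',240,150,330,220,6,'pics/side9c.png')
crop('pics/scene9.png',160,170,270,260,6,'pics/scene9c.png')
E
```

```text
time: 10.82
tool_pos: [0.4447, 0.1603, 0.0852]
tool_rot: [0.0, 1.0, -0.001, -0.0]
force: [-0.3, 1.0, -0.7]
gripper_width: 0.0356
[0.44471045 0.16028353 0.08518011] [-0.3477173   1.02955938 -0.66324875]
```

View pics/side9c.png

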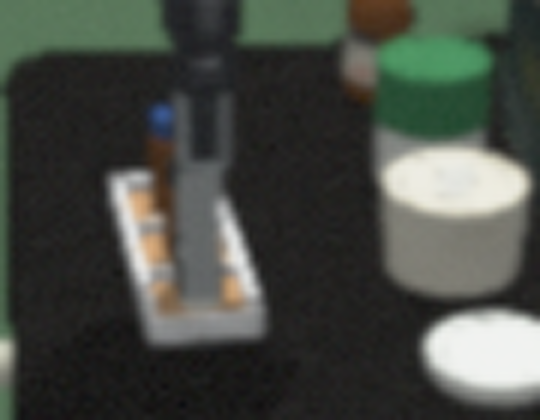

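View pics/scene9c.png

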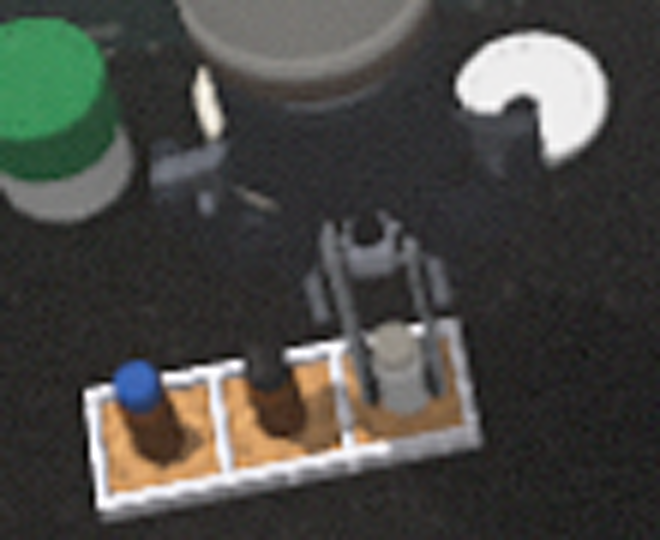

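```bash
python3 -m creep '[[0,0,0.001,0,0,0],[0,0,0.001,0,0,0]]'; python3 -m creep '[[0,0,0.001,0,0,0],[0,0,0.001,0,0,0]]'
```

```text
time: 11.22
tool_pos: [0.4451, 0.1603, 0.0845]
tool_rot: [-0.0, 1.0, -0.001, 0.0]
force: [0.1, 0.1, -0.0]
gripper_width: 0.0352
time: 11.48
tool_pos: [0.4456, 0.1604, 0.084]
tool_rot: [0.0, 1.0, -0.001, 0.001]
force: [0.5, -0.2, 5.2]
gripper_width: 0.0351
```

Contact at 5 N, so the vial foot is on the cork. I'll release gently to 52 mm.

```bash
python3 -m creep '[[0,0,0,0,0,0],[0,0,0,0,0,0]]' 0.040 20; python3 -m creep '[[0,0,0,0,0,0],[0,0,0,0,0,0],[0,0,0,0,0,0]]' 0.0515 20
python3 - <<'E'
from h import *
for n in('wrist','scene'):
    cv2.imwrite(f'pics/{n}10.png',vision.snapshot(n)[:,:,::-1])
crop('pics/scene10.png',160,170,270,260,6,'pics/scene10c.png')
E
```

```text
time: 11.72
tool_pos: [0.4445, 0.1602, 0.0831]
tool_rot: [0.0, 1.0, -0.001, -0.0]
force: [0.2, -0.2, -0.2]
gripper_width: 0.0398
time: 12.1
tool_pos: [0.4447, 0.1603, 0.0833]
tool_rot: [-0.0, 1.0, -0.001, -0.0]
force: [0.3, -0.4, -1.2]
gripper_width: 0.0514
```

View pics/scene10c.png

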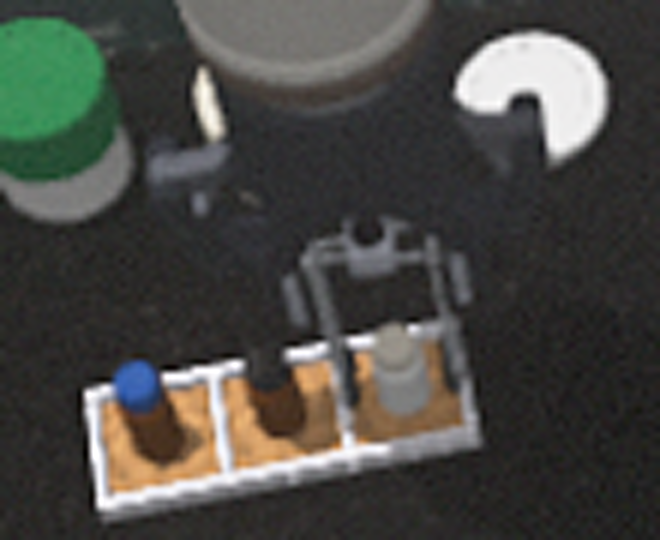

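View pics/wrist10.png

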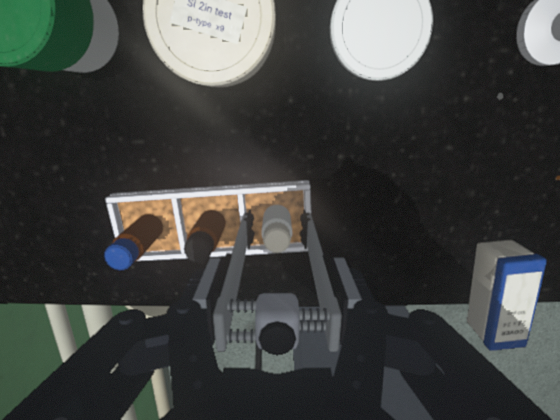

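The vial stands free and upright in the place, at (277,232) in the wrist view. I'll lift straight up.

```bash
python3 -m creep '[[0,0,-0.01,0,0,0],[0,0,-0.025,0,0,0],[0,0,-0.05,0,0,0],[0,0,-0.08,0,0,0],[0,0,-0.11,0,0,0],[0,0,-0.137,0,0,0],[0,0,-0.137,0,0,0]]'
python3 - <<'E'
from h import *
for n in('wrist','scene'):
    cv2.imwrite(f'pics/{n}11.png',vision.snapshot(n)[:,:,::-1])
crop('pics/scene11.png',160,170,270,260,6,'pics/scene11c.png')
E
```

```text
time: 13.08
tool_pos: [0.4464, 0.1611, 0.2232]
tool_rot: [-0.0, 1.0, -0.001, 0.003]
force: [0.5, 0.1, -0.7]
gripper_width: 0.0514
```

View pics/scene11c.png

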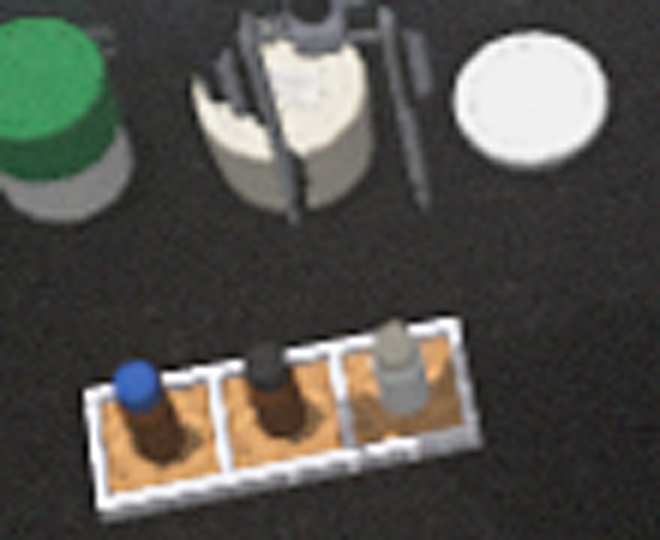

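```bash
python3 -m creep '[[0,0.045,0,0,0,-2],[0,0.09,0,0,0,-4],[0,0.135,0,0,0,-6],[0,0.18,0,0,0,-8],[0,0.225,0,0,0,-10],[0,0.27,0,0,0,-12],[0,0.315,0,0,0,-14],[0,0.36,0,0,0,-17]]'
python3 - <<'E'
from h import *
o=readout.get_obs();p=o['tool_pos'];q=rot(o['tool_rot']);print(p,o['tool_rot'])
E
```

```text
time: 14.18
tool_pos: [0.4428, -0.2007, 0.2192]
tool_rot: [-0.001, 0.989, 0.147, -0.001]
force: [1.1, 0.1, -1.5]
gripper_width: 0.0518
[ 0.4427559  -0.20071467  0.21922618] [-6.50587677e-04  9.89087776e-01  1.47323870e-01 -7.90933870e-04]
```

The vial stands upright in the third place and the brown vials are undisturbed. I'm now moving to above the holder.

```bash
python3 -m creep '[[-0.012,0.042,0,0,0,0],[-0.024,0.084,0,0,0,0],[-0.024,0.084,0,0,0,0],[-0.024,0.084,0,0,0,0],[-0.024,0.084,0,0,0,0]]'
python3 - <<'E'
from h import *
o=readout.get_obs();print(o['tool_pos'],o['tool_rot'])
m=vision.camera_model('wrist')
for n in('wrist','side'):
    cv2.imwrite(f'pics/{n}12.png',vision.snapshot(n)[:,:,::-1])
a=cv2.imread('pics/wrist3.png')[140:240,200:360];b=cv2.imread('pics/wrist12.png')[140:240,200:360]
cv2.imwrite('pics/w12c.png',cv2.resize(np.vstack([a,b]),None,fx=3,fy=3,interpolation=cv2.INTER_CUBIC))
cv2.imwrite('pics/s12c.png',cv2.resize(np.hstack([cv2.imread('pics/side3.png')[170:350,250:340],cv2.imread('pics/side12.png')[170:350,250:340]]),None,fx=3,fy=3,interpolation=cv2.INTER_CUBIC))
E
```

```text
time: 14.8
tool_pos: [0.4452, -0.2853, 0.2199]
tool_rot: [-0.001, 0.989, 0.148, -0.0]
force: [0.1, -0.0, -1.2]
gripper_width: 0.0516
[ 0.44516682 -0.28529874  0.21990212] [-5.29928630e-04  9.89053033e-01  1.47559325e-01 -2.50364399e-04]
```

View pics/w12c.png

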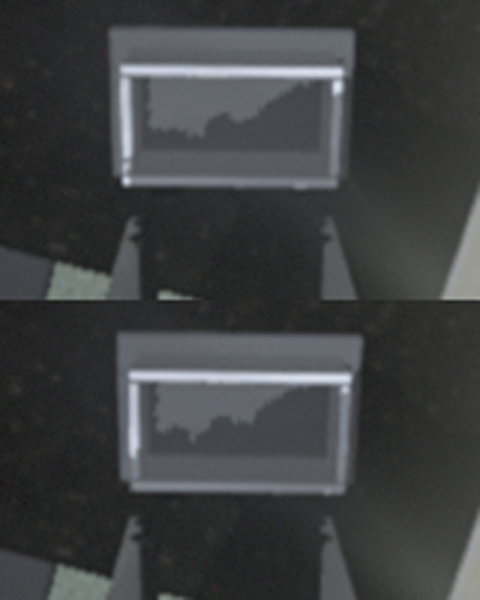

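View pics/s12c.png

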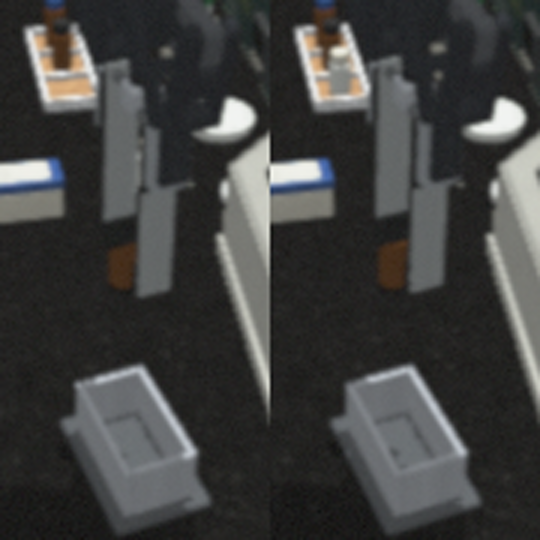

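The tongs sit in the gripper just as they did after the first lift, and the holder is about 3 mm off in y. I'll correct that, then descend.

```bash
python3 -m creep '[[-0.002,0.0026,0.0,0,0,0],[-0.002,0.0026,0.03,0,0,0],[-0.002,0.0026,0.06,0,0,0],[-0.002,0.0026,0.09,0,0,0],[-0.002,0.0026,0.12,0,0,0],[-0.002,0.0026,0.135,0,0,0],[-0.002,0.0026,0.144,0,0,0],[-0.002,0.0026,0.144,0,0,0]]'
python3 -m creep '[[0,0,0.002,0,0,0],[0,0,0.002,0,0,0]]'
```

```text
time: 15.9
tool_pos: [0.4441, -0.2901, 0.0764]
tool_rot: [-0.0, 0.989, 0.146, -0.0]
force: [-0.4, 0.9, -0.7]
gripper_width: 0.0514
time: 16.15
tool_pos: [0.4443, -0.2905, 0.0749]
tool_rot: [0.0, 0.989, 0.146, 0.0]
force: [-0.3, -0.1, -1.1]
gripper_width: 0.0515
```

```bash
python3 -m creep '[[0,0,0.001,0,0,0],[0,0,0.0015,0,0,0]]';python3 -m creep '[[0,0,0.001,0,0,0],[0,0,0.001,0,0,0]]'
```

```text
time: 16.4
tool_pos: [0.444, -0.2902, 0.073]
tool_rot: [0.0, 0.989, 0.146, 0.0]
force: [-0.1, -0.7, -1.8]
gripper_width: 0.0516
time: 16.65
tool_pos: [0.4441, -0.2901, 0.072]
tool_rot: [0.0, 0.989, 0.146, 0.0]
force: [-0.7, 0.7, 1.4]
gripper_width: 0.0517
```

```bash
python3 -m creep '[[0,0,0.001,0,0,0],[0,0,0.001,0,0,0]]'
python3 - <<'E'
from h import *
for n in('wrist','side'):
    cv2.imwrite(f'pics/{n}13.png',vision.snapshot(n)[:,:,::-1])
crop('pics/side13.png',250,230,340,350,5,'pics/side13c.png')
E
```

```text
time: 16.9
tool_pos: [0.4444, -0.2901, 0.0711]
tool_rot: [0.0, 0.989, 0.146, 0.0]
force: [-0.4, 0.8, 5.9]
gripper_width: 0.0516
```

View pics/side13c.png

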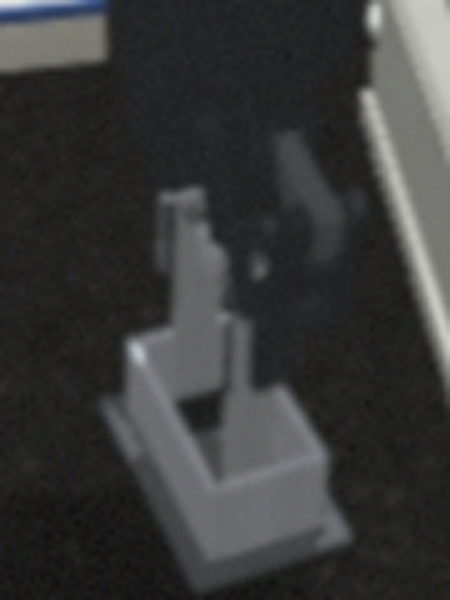

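View pics/wrist13.png

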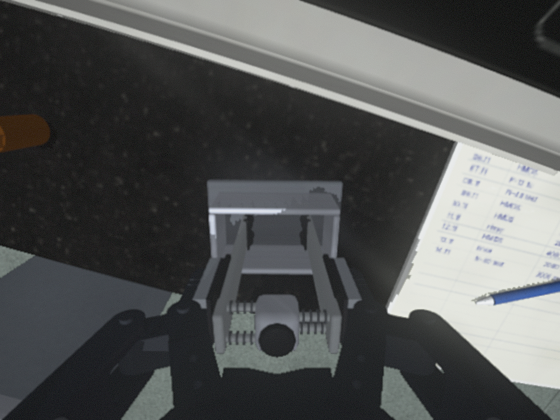

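Tips stand on the holder floor (contact force 6 N), and the wrist picture matches the original grasp. Now I'll open, withdraw straight up, and check.

```bash
python3 -m creep '[[0,0,0,0,0,0],[0,0,0,0,0,0]]' 0.06 20
python3 -m creep '[[0,0,0,0,0,0],[0,0,0,0,0,0],[0,0,0,0,0,0]]' 0.085 20
python3 -m creep '[[0,0,-0.01,0,0,0],[0,0,-0.03,0,0,0],[0,0,-0.06,0,0,0],[0,0,-0.1,0,0,0],[0,0,-0.14,0,0,0],[0,0,-0.18,0,0,0],[0,0,-0.18,0,0,0]]'
python3 -m creep '[[-0.04,0,0,0,0,0],[-0.08,0,0,0,0,0],[-0.08,0,0,0,0,0],[-0.08,0,0,0,0,0],[-0.08,0,0,0,0,0],[-0.08,0,0,0,0,0]]'
python3 - <<'E'
from h import *
for n in('wrist','side','scene'):
    cv2.imwrite(f'pics/{n}14.png',vision.snapshot(n)[:,:,::-1])
print(readout.get_obs()['time'])
E
```

```text
time: 17.25
tool_pos: [0.4436, -0.2902, 0.0705]
tool_rot: [-0.0, 0.989, 0.146, -0.0]
force: [0.4, 0.9, -0.6]
gripper_width: 0.0599
time: 17.62
tool_pos: [0.4439, -0.2901, 0.0708]
tool_rot: [-0.0, 0.989, 0.146, 0.0]
force: [-0.2, 0.3, 0.7]
gripper_width: 0.0854
time: 18.5
tool_pos: [0.4462, -0.2911, 0.255]
tool_rot: [0.003, 0.989, 0.146, 0.003]
force: [-0.0, 0.3, 0.4]
gripper_width: 0.0851
time: 19.25
tool_pos: [0.3682, -0.3127, 0.2507]
tool_rot: [-0.0, 0.989, 0.147, 0.0]
force: [-0.5, 0.5, 0.1]
gripper_width: 0.085
19.4
```

View pics/wrist14.png

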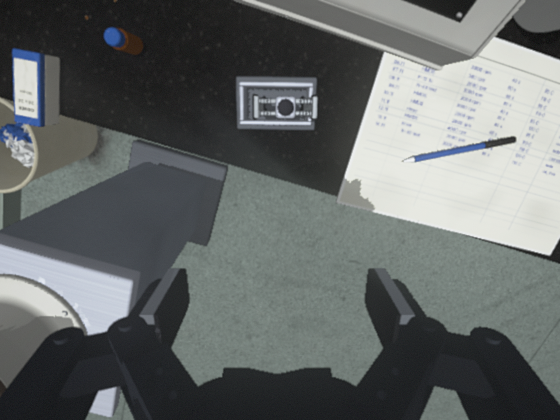

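View pics/side14.png

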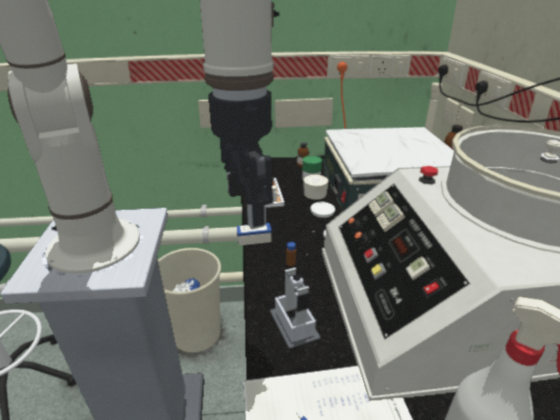

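View pics/scene14.png

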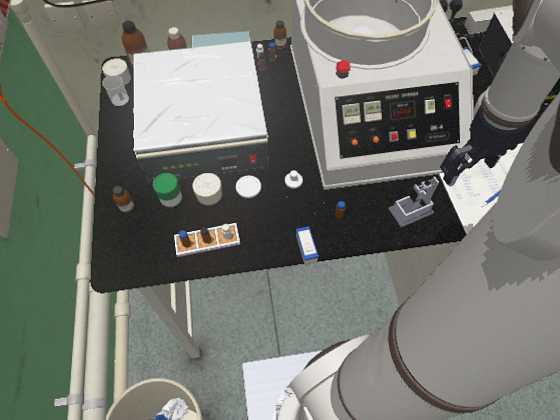

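The tongs look shifted to the right in the holder. I'll zoom in to check.

Run:
```python
from h import *
crop('pics/wrist14.png',230,70,326,140,8,'pics/w14c.png')
crop('pics/side14.png',260,255,330,350,6,'pics/s14c.png')
```

```text
(no output)
```

View pics/w14c.png

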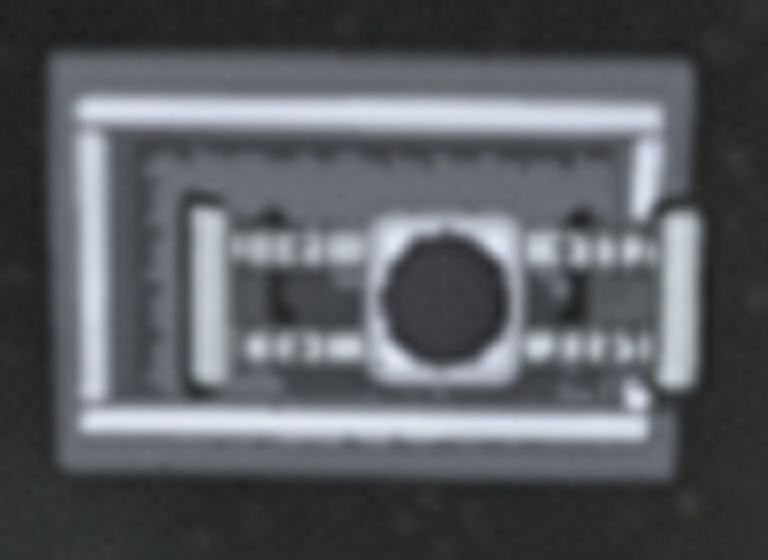

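View pics/s14c.png

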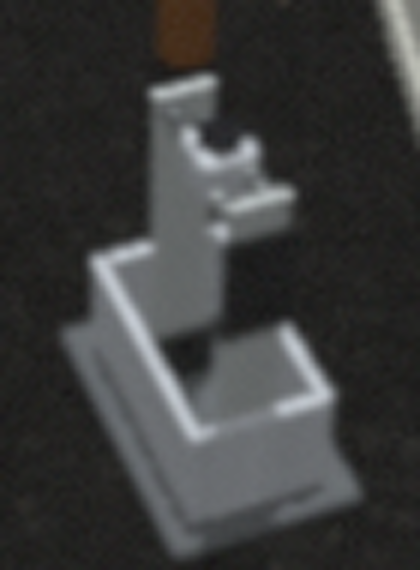

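Run:
```python
from h import *
m=vision.camera_model('wrist');o=readout.get_obs();tp=np.array(o['tool_pos']);tr=rot(o['tool_rot'])
g=lambda P:(np.array(P)+.5)/8-.5+[230,70]
for nm,P,z in (('rim',[[78,100],[665,105],[648,438],[80,430]],.04),('top',[[188,208],[704,208],[700,388],[188,385]],.123),('disc',[[446,297]],.12),('nubs',[[272,212],[582,212]],.02),('pivot corner',[[370,215],[522,215],[522,382],[370,382]],.115)):
    W=onplane(m,g(P),z);T=tr.inv().apply(W-tp);print(nm,W.mean(0).round(4),T.mean(0).round(4));print(T[:,:2].round(4).tolist())
m=np.load('w1.npy',allow_pickle=True).item()
g=lambda P:(np.array(P)+.5)/8-.5+[230,85]
tr=R.from_quat([0.989213869,0.146478064,-0.00029,0.000118]);tp=np.array([.38434,-.30500,.25119])
W=onplane(m,g([[240,205],[538,205]]),.02);print('orig nubs',tr.inv().apply(W-tp).round(4).tolist())
```

```text
rim [ 0.4437 -0.289   0.04  ] [ 0.0795 -0.0008  0.2107]
[[0.1012, -0.0389], [0.1005, 0.0384], [0.0577, 0.0375], [0.0588, -0.0401]]
top [ 0.4441 -0.2976  0.123 ] [0.0774 0.0075 0.1277]
[[0.0862, -0.0188], [0.0863, 0.0338], [0.0685, 0.0341], [0.0687, -0.0191]]
disc [ 0.4441 -0.2977  0.12  ] [0.0774 0.0077 0.1307]
[[0.0774, 0.0077]]
nubs [ 0.4536 -0.2947  0.02  ] [0.0873 0.0075 0.2307]
[[0.0873, -0.0143], [0.0873, 0.0293]]
pivot corner [ 0.4439 -0.298   0.115 ] [0.0771 0.0078 0.1357]
[[0.0856, -0.0002], [0.0856, 0.0157], [0.0686, 0.016], [0.0686, -0.0003]]
orig nubs [[0.072, -0.0191, 0.2311], [0.072, 0.0234, 0.2311]]
```

Tongs are upright: top and nubs are displaced equally, by about 8 mm. They slid along the well to its end wall and still stand inside it. Last, I'll check the tray.

Run:
```python
from h import *
cv2.imwrite('pics/scene15.png',vision.snapshot('scene')[:,:,::-1])
crop('pics/scene15.png',165,165,365,265,4,'pics/sc15c.png')
```

```text
(no output)
```

View pics/sc15c.png

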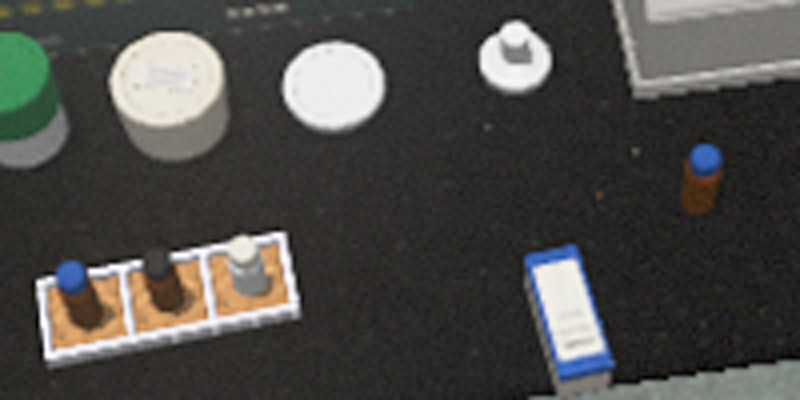

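The vial stands upright in the formerly empty place, with its cap at (242,245) in the crop. The brown vials are unmoved, so I'm handing in.

```bash
python3 -c "
from rig import env
print(env.close_job())"
```

```text
the job is handed in; nothing more can be done
None
```

I took the tongs from the holder and used them to stand the short white vial in the empty tray place. I then stood the tongs back in the holder and let go. The job took about 19.5 s of the 64 s allowed, and no verdict is reported.

**Last checks that passed:**
- The vial is upright in the right-hand place of the tray.
- The brown vials are upright and unmoved.
- The gripper is open and clear of everything. Its fingers only gripped the tongs' pads, and the highest wrist force I read was about 6 N.

**One deviation:** when I let go, the tongs slid about 8 mm along the holder's well, up to its end wall. They are still upright inside it, since the tops and tips moved by the same amount, but they are off-centre. I left them there rather than risk a second grip.

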